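Lock the grinder's collar with its index pin

ROBOT

A 6-joint arm with a two-finger parallel gripper is mounted at the origin on a cart in front of the work surface, level with it; the furniture and walls round the work are solid. World frame = base frame: x ahead of the robot, y to its left, z up, the work surface at z = 0. Lengths are in m, angles in degrees, forces in N, time in s.
With the tool pointing down it reaches from about 0.3 to 0.75 m from the base axis. Payload 8.5 kg.
Tool frame: the origin (TCP) lies at the very end of the fingers, on their centre line; the grasp point (between the pads) lies 19 mm behind it; z points along the fingers, y is the line along which they close (so a half turn about z gives the same grasp; the last joint's range is limited). The gripper opens to 85 mm and grips with 20 to 120 N. Pads are 22 mm wide; open, the fingers measure 114 mm over their backs; the gripper's body (76 mm by 85 mm) begins 54 mm behind the grasp point. The pads swing forward as they close: fully open they stand 13 mm farther back than shut.
Start: joints at [-84.528, 21.807, 74.336, -0, 83.858, -12.336], TCP at [0.168, -0.524, 0.231] pointing down, gripper open.
Joint ranges: [-178.18, 178.18], [-50.72, 133.34], [12.68, 142.11], [-81.47, 261.47], [9.98, 163.14], [-165.26, 165.26]. Speed limits (degrees/s): [136.94, 136.94, 180, 180, 180, 180].

INTERFACE

Orientations are given as a 3x3 rotation matrix whose columns are the frame's x, y, z axes.
In Python, from rig import observe, cams, ticket gives the robot as it stands.
- The arm moves only by the tool move_arm, never from a script. Its arguments are lists of equal length, an entry for each row: "jaw": the finger opening in cm, from 0 to 8.54; "dp": the shift along the tool's x, y, z in cm, a list of three; "turn": the turn, a rotation vector about the tool's x, y, z in rad, a list of three. In form: {"jaw": [jaw, ...], "dp": [[tx, ty, tz], ...], "turn": [[wx, wy, wz], ...]}. A call has 1 to 12 rows; each row shifts and turns the commanded pose from where the row before left it, along the tool's axes as they then stand; what a row does not reach is not made up. A row lasts 1/12 s, in which the tool goes at most 41.7 mm and 7.16 degrees, less where a joint would pass 70% of its speed; a pose out of reach is approached as far as the arm can. A call is refused whole if a number of a shift passes 4.17 or a number of a turn 0.125, either way. A call with a gripper value outside its range is refused whole. The fingers move at their own pace and stop on an object; "force" is the grip in N (left out, the last holds). Time passes only in rows, so rows that do not move let the fingers close. It gives the time, the measured TCP pose, the force, the opening and the grip force at its end, in the units of the state.
- observe(): the state, without advancing time (a new reading comes with each control period).
- cams.get_image(name): name is "scene" or "top" or "wrist"; returns (picture, depth): 384x512x3 uint8, red, green, blue; 384x512 float32, m along the optical axis (not along the pixel's ray), 0 where there is no reading.
- cams.calibration(name): a dict with "vertical_fov" (degrees; the focal length in pixels is half the picture's height over the tangent of half this angle, whatever the lens; pixels are square), "cx", "cy" (the principal point, pixels), "view" (4x4, takes a point from world to camera coordinates); the wrist camera has in their place "tool_from_camera" (4x4, takes a point from camera to tool coordinates, whose origin is the TCP and whose axes are the flange's). Camera axes: x right, y up, looking along -z (the intrinsics and any distortion apply to the point x, -y, -z); pixel columns grow to the right and rows downward; lengths in m; the calibration is good to about 2 mm. A picture is of the moment at which its call begins: read the wrist's pose just before it. calibration takes no time and is no camera call.
- ticket.close_job(): hands the job in; it is judged then, once.
Trained networks look in the newest picture that a camera, given by its name, has taken for a name from the list of things; names that differ only in an ending like _2 or _b are one class to them, and where a whole thing is asked for, a point or a joint stands for the part that bears it (a point fixed in the world has none). Each returns a list of dicts, best first, with "p" (0 to 1); they miss things now and then, are a little off and sometimes report something else, mostly with a low value. They report only what shows in the picture. A call takes as long as a camera call.
- cams.spot_in(camera, query): "box" ([centre column, centre row, width, height] as shares, 0 to 1, of the picture: columns of its width, rows of its height, round what is visible of it).
- cams.outline_of(camera, query): "mask" (384x512 bool, what is visible of it) and "box" ([centre column, centre row, width, height] as shares, 0 to 1, of the picture: columns of its width, rows of its height, round what is visible of it).
- cams.mark_of(camera, query): "location" ([column, row] as shares, 0 to 1, of the picture: columns of its width, rows of its height: a listed point, or the origin of a listed thing).
The state is a dict: "time_s": time; "q": joint angles; "qvel": joint speeds; "joint_efforts": joint torques, N m; "position": TCP position; "tool_rot": TCP orientation; "ft_force": force on the tool from outside, world axes, zero at the start; "wrist_torque": the same for the moment, N m; "grip_width": finger opening in m; "gripper_force": force on a finger pad.
Only numpy, scipy, OpenCV 4.12 (cv2) and the standard library are available. Lean on these libraries where they do the work, as an engineer would, in place of code of your own. Each camera call takes 0.05 s, during which the arm holds its last target. There are 200 camera calls.

TASK

The coffee grinder's steel collar has come loose: take the red-handled index pin from its wooden block, put it through the hole in the collar, and turn the collar anticlockwise (seen from above) until the pin drops into the hidden index hole underneath. Then push the pin fully home past its spring catch, shoulder down on the collar, and let go. Press gently throughout, with 20 N at the very most, and leave the cup, the milk tin and the cream jug where they stand.

Things in the scene. Friction and masses are not known exactly. Their poses are not given: they have to be found in the camera images.
- grinder: Small round grey coffee grinder, hopper off, fixed to the worktop, 132 mm across the foot, 120 mm at the top. Origin: centre of its underside, on the collar's axis, z up. The steel collar lies on top: underside 100 mm, upper face 112 mm over the worktop; in its middle a dark cone-shaped burr, 48 mm across, up to 130 mm high.
- ring_top (a point): On the grinder's axis, 100 mm up: face of the fixed flat ring that the collar covers. Solid but for one index hole, 12 mm across, 28 mm deep, at 45 mm radius, 0.3 to 1.6 rad anticlockwise (from above) of the collar hole's start; its place is not shown (these axes do not point to it). 10 mm down in it a spring catch takes 3 to 10 N to pass, then grips the pin.
- collar (a joint): Turn of the steel collar about the grinder's upright axis, rad, growing anticlockwise seen from above; stops at -0.05 and 1.95. It stays where it is left and has a drag of about 0.12 N m (about 3 N at the hole). Outside diameter 120 mm with a knurled rim, 12 mm thick.
- collar_hole (a point): Centre of the collar's only through hole, at the collar's upper face: 12 mm across, brass-ringed, upright, 45 mm from the grinder's axis. z up; it turns with the collar.
- pin: Upright index pin, 72 mm long, about 60 g. Origin: centre of its tip; z towards the head. From the tip: steel shank 10 mm thick (coned to 5 mm over the first 3.5 mm) up to 32 mm; shoulder disc 22 mm across, 32 to 35 mm; round red handle 16 mm across, 35 to 72 mm, gripped from above. Tip below the collar's upper face: 12 mm resting on the ring, 32 mm fully home.
- pin_block: Wooden block 60 x 60 x 45 mm, fixed, with an upright 12.5 mm hole in its middle in which the pin stands loose, its shoulder on the top. Origin: centre of its underside.
- red_band_cup: White cup with a red band, about 64 x 88 mm, 54 mm high, standing loose; origin at the centre of its underside. Leave it alone.
- milk_tin: Closed teal tin 58 mm across, 72 mm high, standing loose; origin at the centre of its underside. Leave it alone.
- cream_jug: Small metal jug, about 58 x 82 mm, 64 mm high, standing loose; origin at the centre of its underside. Leave it alone.

How it is judged:
By the outcome, as a careful person would: the job done as asked, in the order asked, and still so for the second after the job is handed in, with the robot touching nothing.
It also fails if it takes over 72 s, if anything falls off the work surface, if the arm or the gripper's body presses on something with over 40 N, if the wrist force passes 120 N, or if a joint passes its speed limit or range.

## Working session

There is one attempt and no reset: what is moved stays moved. The work goes in short steps, Python scripts to look and compute and a tool call to move; the robot and the scene stay as the last step left them, time stands still between calls to the robot, and variables do not carry over. Pictures are saved under pics/ and viewed, at most 10 in all, crops included, and the job is handed in when it is done.

Besides the shell and the picture viewer there is one more tool, called after "Emit:" as name(argument=value, ...) on one line, values as JSON. move_arm: Moves the arm, as the interface text tells. Its arguments: {"type":"object","properties":{"jaw":{"type":"array","items":{"type":"number"}},"dp":{"type":"array","items":{"type":"array","items":{"type":"number"}}},"turn":{"type":"array","items":{"type":"array","items":{"type":"number"}}},"force":{"type":"number"}},"required":["jaw","dp","turn"]}

```bash
ls; mkdir -p pics
cat > h.py <<'E'
import numpy as np, cv2
from rig import observe, cams, ticket
def pose():
    s=observe(); return s,np.array(s['position']),np.array(s['tool_rot']).reshape(3,3)
def cal(name):
    c=cams.calibration(name); f=192/np.tan(np.radians(c['vertical_fov'])/2)
    if 'view' in c: T=np.linalg.inv(np.array(c['view']))
    else:
        s,p,R=pose(); W=np.eye(4);W[:3,:3]=R;W[:3,3]=p; T=W@np.array(c['tool_from_camera'])
    return c,f,T
def ray(name,col,row):
    c,f,T=cal(name); d=np.array([(col-c['cx'])/f,-(row-c['cy'])/f,-1]); return T[:3,3],T[:3,:3]@d
def at_z(name,col,row,z):
    o,d=ray(name,col,row); return o+d*(z-o[2])/d[2]
def at_d(name,col,row,dep):
    o,d=ray(name,col,row); return o+d*dep
def px(name,P):
    c,f,T=cal(name); q=np.linalg.inv(T)@np.append(P,1); return c['cx']+f*q[0]/-q[2], c['cy']-f*q[1]/-q[2]
def save(name,fn): 
    im,d=cams.get_image(name); cv2.imwrite('pics/'+fn,im[:,:,::-1]); return im,d
E
python3 - <<'E'
from h import *
np.set_printoptions(precision=4,suppress=True)
s,p,R=pose(); print(s)
for n in ['scene','top','wrist']:
    c=cams.calibration(n); print(n,{k:v for k,v in c.items() if k!='view'}, cal(n)[2][:3,3])
a,_=save('top','t0.png'); b,_=save('scene','s0.png')
cv2.imwrite('pics/both.png',cv2.resize(np.vstack([a,b])[:,:,::-1],(450,600)) if 0 else np.hstack([a,b])[:,:,::-1][:, :])
for n in ['top','scene']:
  for q in ['grinder','collar_hole','pin','pin_block','red_band_cup','milk_tin','cream_jug']:
    m=cams.mark_of(n,q)
    print(n,q,[(round(x['p'],2),round(x['location'][0]*512,1),round(x['location'][1]*384,1)) for x in m[:2]])
E
```

```text
pics
{'time_s': 0.0, 'q': array([-84.529 ,  21.8415,  74.3866,  -0.0011,  83.8572, -12.3353]), 'qvel': array([-0.174 , -0.0063, -0.016 , -0.0965, -0.0349,  0.1414]), 'joint_efforts': array([ -0.0022, -44.846 , -23.128 ,  -0.0004,   0.0048,  -0.    ]), 'position': array([ 0.1682, -0.5233,  0.2307]), 'tool_rot': array([[ 0.9521,  0.3058, -0.0002],
       [ 0.3058, -0.9521,  0.0015],
       [ 0.0003, -0.0015, -1.    ]]), 'ft_force': array([-0.4199,  0.0414, -0.5546]), 'wrist_torque': array([-0.0039,  0.0239, -0.0022]), 'gripper_force': 0.0, 'grip_width': 0.08516118538135227}
scene {'vertical_fov': 55.91087655529495, 'cx': 253.332906663095, 'cy': 197.3420139821629} [0.0839 0.4683 0.5425]
top {'vertical_fov': 42.29252436016544, 'cx': 251.95807223035897, 'cy': 184.51131822430665} [ 0.3656 -0.0415  1.2304]
wrist {'vertical_fov': 61.807219683483, 'cx': 258.43301450438867, 'cy': 191.60250934629403, 'tool_from_camera': array([[ 0.0002,  0.9579,  0.2872,  0.0737],
       [ 1.    ,  0.0001, -0.001 ,  0.0006],
       [-0.001 ,  0.2872, -0.9579, -0.1423],
       [ 0.    ,  0.    ,  0.    ,  1.    ]])} [ 0.2385 -0.5016  0.3731]
top grinder [(0.58, 242.9, 170.9)]
top collar_hole [(0.87, 229.2, 179.4)]
top pin [(0.38, 172.4, 247.2)]
top pin_block [(0.89, 174.1, 245.6)]
top red_band_cup [(0.67, 297.5, 243.7)]
top milk_tin [(0.88, 346.9, 149.2)]
top cream_jug [(0.7, 189.3, 138.1), (0.64, 239.9, 160.9)]
scene grinder [(0.84, 227.7, 234.5)]
scene collar_hole [(0.8, 231.3, 207.5)]
scene pin [(0.72, 233.8, 317.3), (0.71, 324.0, 242.7)]
scene pin_block [(0.68, 232.7, 323.1)]
scene red_band_cup [(0.84, 323.1, 241.8)]
scene milk_tin [(0.92, 277.6, 190.4), (0.3, 230.2, 321.2)]
scene cream_jug [(0.56, 158.7, 247.6), (0.47, 325.7, 239.1)]
```

View pics/t0.png

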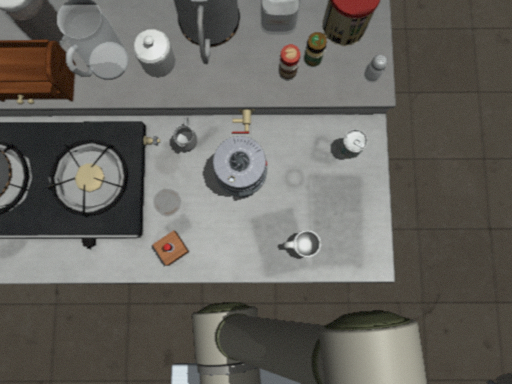

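View pics/s0.png

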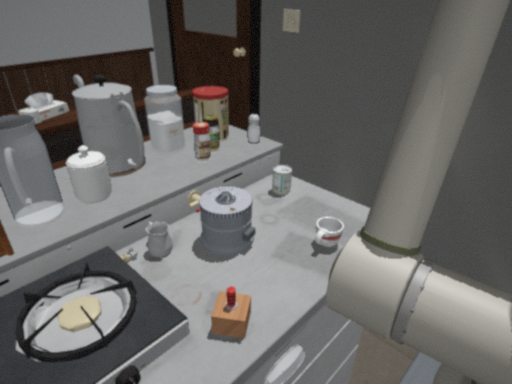

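Top view: the grinder is at about (240,163) with its brass hole at (231,179), and the pin is in its block at (168,247). The cup is at (305,244), the tin at (354,142) and the jug at (184,138). The scene view agrees.

Run:
```python
from h import *
np.set_printoptions(precision=4,suppress=True)
im,d=cams.get_image('top')
for q,z in [('grinder',.1),('collar',.112),('pin',.08),('pin_block',.045),('red_band_cup',.054),('milk_tin',.072),('cream_jug',.064)]:
    m=cams.outline_of('top',q)
    for x in m[:1]:
        b=x['box'];ys,xs=np.nonzero(x['mask']); print(q,round(x['p'],2),np.array(b)*[512,384,512,384], 'cen',xs.mean(),ys.mean(), at_z('top',(xs.min()+xs.max())/2,(ys.min()+ys.max())/2,z), 'rect',cv2.minAreaRect(np.c_[xs,ys].astype(np.float32)))
print('hole',at_z('top',229.2,179.4,.112),at_z('top',231.5,179.5,.112))
print('pin top',at_z('top',167.5,247,.117))
im,d=cams.get_image('scene')
m=cams.outline_of('scene','pin')[0];ys,xs=np.nonzero(m['mask']);print(xs.min(),xs.max(),ys.min(),ys.max(),m['p'])
print('scene pin head',at_z('scene',231.5,290,.117),'hole',at_z('scene',231.3,207.5,.112))
```

```text
grinder 0.8 [240.64   166.3488  53.0944  59.4816] cen 239.29593001141117 166.14606314187904 [ 0.6085 -0.0031  0.1   ] rect ((239.77059936523438, 166.7176513671875), (61.39132308959961, 53.256431579589844), 77.47119140625)
collar 0.62 [238.6944 162.048   53.4016  53.4912] cen 238.54056603773586 161.6056603773585 [ 0.6177 -0.0023  0.112 ] rect ((238.5, 161.5), (51.0, 51.0), 90.0)
pin_block 0.91 [172.2368 247.8336  36.3008  37.5168] cen 170.58347107438016 247.7305785123967 [0.4234 0.1613 0.045 ] rect ((169.9747314453125, 247.5162353515625), (26.67737579345703, 27.037879943847656), 57.2647705078125)
red_band_cup 0.93 [303.4112 243.4944  38.4     28.1856] cen 304.4790046656299 243.18195956454122 [ 0.4334 -0.1489  0.054 ] rect ((303.26922607421875, 245.15383911132812), (26.625612258911133, 33.559364318847656), 56.3099365234375)
milk_tin 0.77 [352.256  141.9648  25.7024  26.112 ] cen 352.53846153846155 143.27257525083613 [ 0.6695 -0.2747  0.072 ] rect ((352.35369873046875, 143.18292236328125), (22.957542419433594, 30.45388412475586), 38.65980911254883)
cream_jug 0.79 [185.1904 134.016   22.4256  31.7952] cen 184.09633911368016 136.84393063583815 [0.6978 0.1308 0.064 ] rect ((183.00001525878906, 135.50001525878906), (32.18647384643555, 21.525339126586914), 66.03751373291016)
hole [0.5758 0.019  0.112 ] [0.5755 0.0137 0.112 ]
pin top [0.4221 0.1558 0.117 ]
226 236 287 309 0.65
scene pin head [0.3958 0.1858 0.117 ] hole [0.5795 0.0123 0.112 ]
```

Emit:
move_arm(jaw=[8.5, 8.5, 8.5, 8.5, 8.5, 8.5, 8.5, 8.5, 8.5, 8.5], dp=[[2.24, -2.86, 0], [2.24, -2.86, 0], [2.24, -2.86, 0], [2.24, -2.86, 0], [2.24, -2.86, 0], [2.24, -2.86, 0], [2.24, -2.86, 0], [2.24, -2.86, 0], [2.24, -2.86, 0], [2.24, -2.86, 0]], turn=[[0, 0, 0], [0, 0, 0], [0, 0, 0], [0, 0, 0], [0, 0, 0], [0, 0, 0], [0, 0, 0], [0, 0, 0], [0, 0, 0], [0, 0, 0]])

```text
time_s: 2.13
position: [0.2941, -0.1812, 0.2315]
tool_rot: [[0.952, 0.305, 0.0], [0.305, -0.952, -0.0], [0.0, 0.001, -1.0]]
ft_force: [0.6, 0.0, 0.3]
grip_width: 0.0851
gripper_force: 0.0
```

Emit:
move_arm(jaw=[8.5, 8.5, 8.5, 8.5, 8.5, 8.5, 8.5, 8.5, 8.5, 8.5, 8.5], dp=[[2.24, -2.86, 0], [2.24, -2.86, 0], [2.24, -2.86, 0], [2.24, -2.86, 0], [2.24, -2.86, 0], [2.24, -2.86, 0], [2.24, -2.86, 0], [2.24, -2.86, 0], [2.24, -2.86, 0], [2.24, -2.86, 0], [0, 0, 0]], turn=[[0, 0, 0], [0, 0, 0], [0, 0, 0], [0, 0, 0], [0, 0, 0], [0, 0, 0], [0, 0, 0], [0, 0, 0], [0, 0, 0], [0, 0, 0], [0, 0, 0]])

```text
time_s: 3.05
position: [0.4209, 0.1624, 0.2312]
tool_rot: [[0.951, 0.31, 0.001], [0.31, -0.951, 0.001], [0.001, -0.001, -1.0]]
ft_force: [-1.2, 0.5, -0.2]
grip_width: 0.0849
gripper_force: 0.0
```

Run:
```python
from h import *
np.set_printoptions(precision=4,suppress=True)
s,p,R=pose(); print(s['time_s'],s['q'],p,R,s['ft_force'])
im,d=save('wrist','w1.png')
for q in ['pin','pin_block']:
    for x in cams.outline_of('wrist',q)[:2]:
        ys,xs=np.nonzero(x['mask']); print(q,x['p'],xs.min(),xs.max(),ys.min(),ys.max())
hsv=cv2.cvtColor(im,cv2.COLOR_RGB2HSV)
red=((hsv[...,0]<6)|(hsv[...,0]>174))&(hsv[...,1]>170)&(hsv[...,2]>60)
ys,xs=np.nonzero(red);print('red',len(xs),xs.min(),xs.max(),ys.min(),ys.max())
dd=d[red];print(np.percentile(dd[dd>0],[1,10,50,90]))
cc,f,T=cal('wrist')
d4=d.copy();h=np.zeros_like(d)
v,u=np.mgrid[:384,:512]
P=np.stack([(u-cc['cx'])/f*d,-(v-cc['cy'])/f*d,-d],-1)@T[:3,:3].T+T[:3,3]
m=red&(P[...,2]>.080)&(P[...,2]<.09);print('top pts',m.sum(),np.median(P[m],0),(P[m].min(0)+P[m].max(0))/2)
m=(P[...,2]>.042)&(P[...,2]<.047)&(d>0);print('block',np.median(P[m],0),P[m].min(0),P[m].max(0))
```

```text
3.05 [ 5.9596 11.8216 89.0155  0.081  79.1055 77.863 ] [0.4209 0.1624 0.2312] [[ 0.9506  0.3104  0.0009]
 [ 0.3104 -0.9506  0.0015]
 [ 0.0013 -0.0011 -1.    ]] [-1.2445  0.5492 -0.1537]
pin 0.69 250 269 156 182
pin_block 0.92 225 293 127 197
pin_block 0.25 249 269 156 181
red 231 252 511 161 253
[0.2941 0.2954 0.297  0.2995]
top pts 207 [0.4246 0.158  0.0842] [0.4242 0.1581 0.0831]
block [0.4336 0.1635 0.0446] [ 0.3831 -0.1502  0.042 ] [0.6189 0.4247 0.047 ]
```

View pics/w1.png

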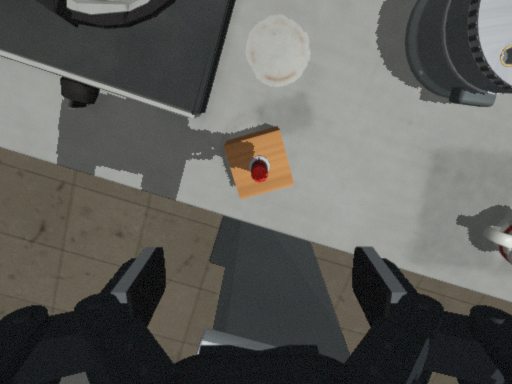

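The pin head is at (260,171) in the wrist view, so its top is at about (0.4245, 0.158, 0.085).

Emit:
move_arm(jaw=[8.5, 8.5, 6.0, 6.0, 5.0, 5.0, 5.0, 5.0], dp=[[0.21, 0.53, 1.0], [0, 0, 1.5], [0, 0, 1.5], [0, 0, 1.5], [0, 0, 1.5], [0, 0, 1.5], [0, 0, 1.5], [0, 0, 0]], turn=[[0, 0, 0], [0, 0, 0.11], [0, 0, 0.11], [0, 0, 0.11], [0, 0, 0.11], [0, 0, 0.11], [0, 0, 0.11], [0, 0, 0]])

```text
time_s: 3.87
position: [0.4221, 0.1522, 0.1295]
tool_rot: [[0.938, -0.348, -0.004], [-0.348, -0.938, -0.0], [-0.004, 0.002, -1.0]]
ft_force: [0.5, 0.0, -0.5]
grip_width: 0.0499
gripper_force: 0.0
```

```bash
cat > pinfind.py <<'E'
from h import *
np.set_printoptions(precision=4,suppress=True)
def cloud(name='wrist'):
    im,d=cams.get_image(name); cc,f,T=cal(name); v,u=np.mgrid[:384,:512]
    P=np.stack([(u-cc['cx'])/f*d,-(v-cc['cy'])/f*d,-d],-1)@T[:3,:3].T+T[:3,3]; P[d==0]=np.nan
    hsv=cv2.cvtColor(im,cv2.COLOR_RGB2HSV)
    red=((hsv[...,0]<6)|(hsv[...,0]>174))&(hsv[...,1]>150)&(hsv[...,2]>50)
    return im,d,P,red
E
python3 - <<'E'
from pinfind import *
s,p,R=pose(); print(s['time_s'],s['q'],p,s['grip_width'])
im,d,P,red=cloud(); cv2.imwrite('pics/w2.png',im[:,:,::-1])
m=red&(P[...,2]>.0815)&(P[...,2]<.09)&(abs(P[...,0]-.424)<.03)
print(m.sum(),np.median(P[m],0),(P[m].min(0)+P[m].max(0))/2, P[m].max(0)-P[m].min(0))
e=(P[m].min(0)+P[m].max(0))/2
print('shift tool',R.T@(e-p)*100)
E
```

```text
3.8667 [  4.6488  18.4367  98.9051  -0.0089  62.9055 115.0101] [0.4221 0.1522 0.1295] 0.04986030772825296
470 [0.4268 0.1622 0.0857] [0.4262 0.1625 0.0846] [0.015  0.0156 0.0062]
shift tool [ 0.041  -1.1148  4.4895]
```

View pics/w2.png

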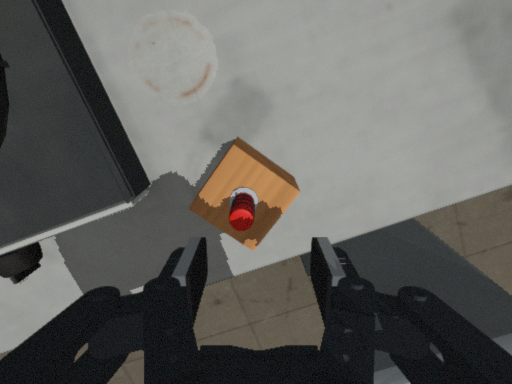

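The pin head is at (242,215) in the wrist view, left of the finger midline (about column 258). It needs about -1.1 cm in tool y.

Emit:
move_arm(jaw=[5.0, 5.0, 5.0, 5.0], dp=[[0.05, -1.1, 1.0], [0, 0, 1.5], [0, 0, 0], [0, 0, 0]], turn=[[0, 0, 0], [0, 0, 0], [0, 0, 0], [0, 0, 0]])

```text
time_s: 4.25
position: [0.4277, 0.1633, 0.107]
tool_rot: [[0.94, -0.341, -0.0], [-0.341, -0.94, -0.0], [-0.0, 0.0, -1.0]]
ft_force: [-0.9, 0.5, 0.1]
grip_width: 0.05
gripper_force: 0.0
```

Run:
```python
from pinfind import *
s,p,R=pose(); print(s['time_s'],s['qvel'],p,s['grip_width'])
im,d,P,red=cloud(); cv2.imwrite('pics/w3.png',im[:,:,::-1])
m=red&(P[...,2]>.0815)&(P[...,2]<.09)&(abs(P[...,0]-.424)<.03)
e=(P[m].min(0)+P[m].max(0))/2
print(m.sum(),np.median(P[m],0),e)
print('shift tool',R.T@(e-p)*100)
```

```text
4.25 [ 0.0471 -0.795  -0.8727  0.0251  0.2228  0.7632] [0.4277 0.1633 0.107 ] 0.049961118479017345
566 [0.4265 0.1621 0.0846] [0.4257 0.1622 0.084 ]
shift tool [-0.1593  0.1703  2.3047]
```

Emit:
move_arm(jaw=[5.0, 5.0, 5.0, 5.0, 1.0, 1.0, 1.0, 1.0, 1.0, 1.0], dp=[[-0.1, 0.15, 1.7], [0, 0, 1.5], [0, 0, 1.5], [0, 0, 0], [0, 0, 0], [0, 0, 0], [0, 0, 0], [0, 0, 0], [0, 0, 0], [0, 0, 0]], turn=[[0, 0, 0], [0, 0, 0], [0, 0, 0], [0, 0, 0], [0, 0, 0], [0, 0, 0], [0, 0, 0], [0, 0, 0], [0, 0, 0], [0, 0, 0]], force=50)

```text
time_s: 5.13
position: [0.4269, 0.1627, 0.0606]
tool_rot: [[0.94, -0.342, 0.002], [-0.342, -0.94, 0.0], [0.002, -0.001, -1.0]]
ft_force: [-1.0, -1.2, 6.7]
grip_width: 0.0142
gripper_force: 48.6
```

Emit:
move_arm(jaw=[1.0, 1.0, 1.0, 1.0, 1.0, 1.0, 1.0, 1.0, 1.0, 1.0, 1.0, 1.0], dp=[[0, 0, -2.5], [0, 0, -3.5], [0, 0, -3.5], [0, 0, -3.5], [2.7, 1.25, 0], [2.75, 1.25, 0], [2.75, 1.25, 0], [2.75, 1.25, 0], [2.75, 1.25, 0], [2.75, 1.25, 0], [2.7, 1.25, 0], [0, 0, 0]], turn=[[0, 0, 0], [0, 0, 0], [0, 0, 0], [0, 0, 0], [0, 0, 0], [0, 0, 0], [0, 0, 0], [0, 0, 0], [0, 0, 0], [0, 0, 0], [0, 0, 0], [0, 0, 0]])

```text
time_s: 6.13
position: [0.579, 0.0112, 0.1893]
tool_rot: [[0.939, -0.345, 0.002], [-0.345, -0.939, -0.001], [0.002, 0.001, -1.0]]
ft_force: [-0.1, -0.3, -1.4]
grip_width: 0.0144
gripper_force: 49.1
```

Emit:
move_arm(jaw=[1.0, 1.0], dp=[[0, 0, 0], [0, 0, 0]], turn=[[0, 0, 0], [0, 0, 0]])

```text
time_s: 6.3
position: [0.5758, 0.0152, 0.1896]
tool_rot: [[0.94, -0.342, -0.0], [-0.342, -0.94, 0.0], [-0.0, -0.0, -1.0]]
ft_force: [-1.1, 0.9, -1.0]
grip_width: 0.0144
gripper_force: 49.1
```

Run:
```python
from pinfind import *
s,p,R=pose(); print(s['time_s'],s['qvel'],p,s['grip_width'],s['ft_force'],s['q'][5])
im,d,P,red=cloud(); cv2.imwrite('pics/w4.png',im[:,:,::-1])
np.save('P4.npy',P)
for x in cams.mark_of('wrist','collar_hole')[:2]:
    c=x['location'][0]*512,x['location'][1]*384; print('hole',x['p'],c,at_z('wrist',*c,.112))
for x in cams.mark_of('wrist','pin')[:2]:
    c=x['location'][0]*512,x['location'][1]*384; print('pin tip',x['p'],c,at_z('wrist',*c,p[2]-.0475))
m=(abs(P[...,2]-.112)<.003); ys,xs=np.nonzero(m); print('collar',m.sum(),P[m].min(0),P[m].max(0))
print('pred tip px',px('wrist',p+R@[0,0,-.0475*-1]))
```

```text
6.3 [ 0.7695 -0.6213  0.6651 -0.0615 -0.1953  0.0835] [0.5758 0.0152 0.1896] 0.014354883960784708 [-1.1307  0.8929 -0.9979] 99.7366315106466
hole 0.93 (259.0208, 198.1824) [0.5783 0.0138 0.112 ]
pin tip 0.73 (259.6864, 222.1056) [0.5723 0.0157 0.1421]
collar 21710 [ 0.5581 -0.0661  0.1092] [0.6799 0.0561 0.115 ]
pred tip px (np.float64(258.50920477112044), np.float64(217.09672198092522))
```

View pics/w4.png

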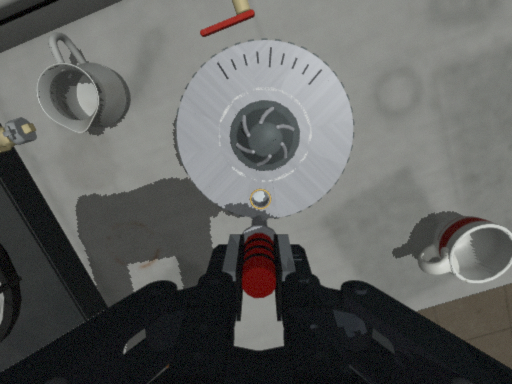

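Run:
```python
from pinfind import *
im=cv2.imread('pics/w4.png'); c=im[175:305,200:320]; cv2.imwrite('pics/w4c.png',cv2.resize(c,None,fx=4.5,fy=4.5,interpolation=cv2.INTER_NEAREST))
P=np.load('P4.npy')
m=(abs(P[...,2]-.112)<.003).astype(np.uint8)
cn=max(cv2.findContours(m,cv2.RETR_EXTERNAL,cv2.CHAIN_APPROX_NONE)[0],key=len)[:,0]
Q=np.array([P[y,x] for x,y in cn]); Q=Q[np.isfinite(Q).all(1)]
for _ in range(4):
    A=np.c_[2*Q[:,:2],np.ones(len(Q))]; s=np.linalg.lstsq(A,(Q[:,:2]**2).sum(1),rcond=None)[0]; r=np.sqrt(s[2]+s[0]**2+s[1]**2)
    e=np.hypot(Q[:,0]-s[0],Q[:,1]-s[1])-r; Q=Q[abs(e)<max(.0015,1.5*e.std())]
print('collar centre',s[:2],r,len(Q))
```

```text
collar centre [ 0.619 -0.005] 0.06013768157708822 543
```

View pics/w4c.png

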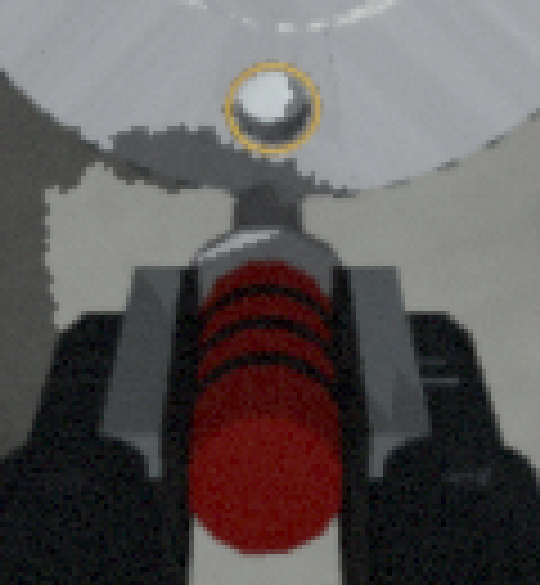

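The crop shows the hole centre at (260.7,199.2) and the pin tip near (259.5,216.5). I'll shift about 2 mm in x and 1 mm in y, then descend.

Emit:
move_arm(jaw=[1.0, 1.0, 1.0, 1.0, 1.0], dp=[[0.2, 0.11, 0.5], [0, 0, 1.2], [0, 0, 1.0], [0, 0, 0], [0, 0, 0]], turn=[[0, 0, 0], [0, 0, 0], [0, 0, 0], [0, 0, 0], [0, 0, 0]])

```text
time_s: 6.87
position: [0.5774, 0.0134, 0.1618]
tool_rot: [[0.94, -0.342, -0.001], [-0.342, -0.94, 0.0], [-0.001, 0.0, -1.0]]
ft_force: [0.2, -0.2, -0.2]
grip_width: 0.0143
gripper_force: 49.1
```

Run:
```python
from pinfind import *
s,p,R=pose(); print(s['time_s'],p,s['ft_force'])
im,d,P,red=cloud(); c=im[150:290,190:330,::-1]; cv2.imwrite('pics/w5c.png',cv2.resize(c,None,fx=4,fy=4,interpolation=cv2.INTER_CUBIC))
for x in cams.mark_of('wrist','collar_hole')[:2]:
    c=x['location'][0]*512,x['location'][1]*384; print('hole',x['p'],c,at_z('wrist',*c,.112))
print('pred tip px',px('wrist',p+R@[0,0,.0475]), 'below at .112',px('wrist',[p[0],p[1],.112]))
```

```text
6.8667 [0.5774 0.0134 0.1618] [ 0.247  -0.2114 -0.2076]
hole 0.87 (255.8976, 210.5088) [0.5817 0.0132 0.112 ]
pred tip px (np.float64(257.85741043441004), np.float64(217.9486493413055)) below at .112 (np.float64(257.8491329809019), np.float64(216.54187389588432))
```

View pics/w5c.png

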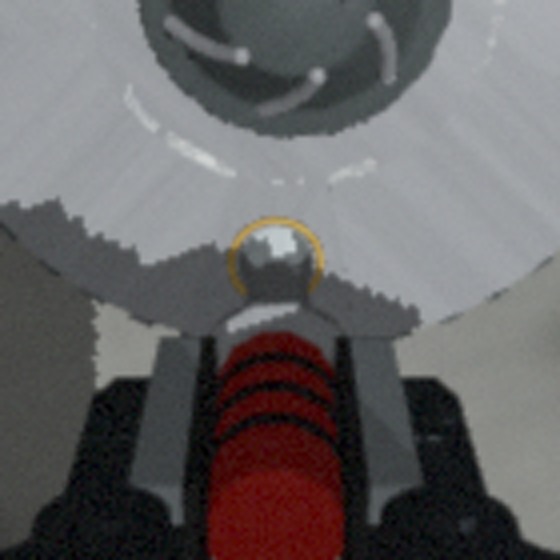

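The hole ring centre is at about (259.2,215.2). The shank is at column 260 with its tip just below the ring's middle row, so it's aligned within about 1 mm. Lowering gently.

Emit:
move_arm(jaw=[1.0, 1.0, 1.0, 1.0], dp=[[0.06, -0.03, 0.2], [0, 0, 0.2], [0, 0, 0.2], [0, 0, 0]], turn=[[0, 0, 0], [0, 0, 0], [0, 0, 0], [0, 0, 0]])

```text
time_s: 7.3
position: [0.5783, 0.0132, 0.156]
tool_rot: [[0.94, -0.342, -0.0], [-0.342, -0.94, 0.0], [-0.0, 0.0, -1.0]]
ft_force: [0.2, 0.1, 0.2]
grip_width: 0.0143
gripper_force: 49.1
```

Emit:
move_arm(jaw=[1.0, 1.0, 1.0, 1.0], dp=[[0, 0, 0.2], [0, 0, 0.2], [0, 0, 0.15], [0, 0, 0]], turn=[[0, 0, 0], [0, 0, 0], [0, 0, 0], [0, 0, 0]])

```text
time_s: 7.63
position: [0.5784, 0.0132, 0.1505]
tool_rot: [[0.94, -0.342, -0.0], [-0.342, -0.94, -0.0], [-0.0, 0.0, -1.0]]
ft_force: [0.5, -0.1, -2.0]
grip_width: 0.0143
gripper_force: 49.0
```

Emit:
move_arm(jaw=[1.0, 1.0, 1.0, 1.0], dp=[[0, 0, 0.1], [0, 0, 0.1], [0, 0, 0.05], [0, 0, 0]], turn=[[0, 0, 0], [0, 0, 0], [0, 0, 0], [0, 0, 0]])

```text
time_s: 7.97
position: [0.5784, 0.0133, 0.1483]
tool_rot: [[0.94, -0.342, 0.0], [-0.342, -0.94, -0.0], [0.0, -0.0, -1.0]]
ft_force: [1.8, -0.9, -0.1]
grip_width: 0.0143
gripper_force: 49.1
```

Emit:
move_arm(jaw=[1.0, 1.0, 1.0, 1.0], dp=[[0.06, 0, 0.05], [0, 0, 0.07], [0, 0, 0.07], [0, 0, 0]], turn=[[0, 0, 0], [0, 0, 0], [0, 0, 0], [0, 0, 0]])

```text
time_s: 8.3
position: [0.5792, 0.0131, 0.1474]
tool_rot: [[0.94, -0.342, 0.001], [-0.342, -0.94, -0.0], [0.001, -0.0, -1.0]]
ft_force: [-0.0, 0.0, 7.0]
grip_width: 0.014
gripper_force: 49.9
```

The tip is on the ring (Fz = 7 N at TCP z = 0.1474). Turning the collar anticlockwise about the grinder axis, pressing lightly.

Emit:
move_arm(jaw=[1.0, 1.0, 1.0, 1.0, 1.0], dp=[[-0.012, 0.269, -0.02], [-0.012, 0.269, 0], [-0.012, 0.269, 0], [-0.012, 0.269, 0], [0, 0, 0]], turn=[[0, 0, -0.06], [0, 0, -0.06], [0, 0, -0.06], [0, 0, -0.06], [0, 0, 0]])

```text
time_s: 8.72
position: [0.5761, 0.0035, 0.1474]
tool_rot: [[0.994, -0.106, 0.002], [-0.106, -0.994, 0.002], [0.002, -0.002, -1.0]]
ft_force: [0.9, 3.9, 4.9]
grip_width: 0.0144
gripper_force: 49.7
```

Emit:
move_arm(jaw=[1.0, 1.0], dp=[[-0.012, 0.269, 0], [-0.012, 0.269, 0]], turn=[[0, 0, -0.06], [0, 0, -0.06]])

```text
time_s: 8.88
position: [0.5753, -0.0011, 0.1474]
tool_rot: [[1.0, 0.014, 0.002], [0.014, -1.0, 0.003], [0.002, -0.003, -1.0]]
ft_force: [-0.0, 6.8, 6.0]
grip_width: 0.0144
gripper_force: 49.8
```

Emit:
move_arm(jaw=[1.0, 1.0], dp=[[-0.012, 0.269, 0], [-0.012, 0.269, 0]], turn=[[0, 0, -0.06], [0, 0, -0.06]])

```text
time_s: 9.05
position: [0.5752, -0.0065, 0.1474]
tool_rot: [[0.991, 0.134, 0.001], [0.134, -0.991, 0.003], [0.002, -0.003, -1.0]]
ft_force: [-0.7, 6.2, 6.5]
grip_width: 0.0143
gripper_force: 49.8
```

Emit:
move_arm(jaw=[1.0, 1.0], dp=[[-0.012, 0.269, 0], [-0.012, 0.269, 0]], turn=[[0, 0, -0.06], [0, 0, -0.06]])

```text
time_s: 9.22
position: [0.5757, -0.0118, 0.1474]
tool_rot: [[0.968, 0.251, 0.001], [0.251, -0.968, 0.003], [0.002, -0.003, -1.0]]
ft_force: [-1.1, 7.5, 6.8]
grip_width: 0.014
gripper_force: 49.9
```

Emit:
move_arm(jaw=[1.0, 1.0], dp=[[-0.012, 0.269, 0], [-0.012, 0.269, 0]], turn=[[0, 0, -0.06], [0, 0, -0.06]])

```text
time_s: 9.38
position: [0.5768, -0.017, 0.1474]
tool_rot: [[0.931, 0.365, 0.001], [0.365, -0.931, 0.003], [0.002, -0.003, -1.0]]
ft_force: [-1.1, 7.2, 6.9]
grip_width: 0.0147
gripper_force: 49.9
```

Emit:
move_arm(jaw=[1.0, 1.0], dp=[[-0.012, 0.269, 0], [-0.012, 0.269, 0]], turn=[[0, 0, -0.06], [0, 0, -0.06]])

```text
time_s: 9.55
position: [0.5786, -0.022, 0.1474]
tool_rot: [[0.88, 0.474, 0.0], [0.474, -0.88, 0.003], [0.002, -0.003, -1.0]]
ft_force: [-2.2, 6.7, 7.8]
grip_width: 0.0138
gripper_force: 50.0
```

Emit:
move_arm(jaw=[1.0, 1.0], dp=[[-0.012, 0.269, -0.01], [-0.012, 0.269, 0]], turn=[[0, 0, -0.06], [0, 0, -0.06]])

```text
time_s: 9.72
position: [0.581, -0.0268, 0.1474]
tool_rot: [[0.817, 0.576, -0.0], [0.576, -0.817, 0.003], [0.002, -0.003, -1.0]]
ft_force: [-2.6, 6.5, 7.0]
grip_width: 0.014
gripper_force: 50.0
```

Emit:
move_arm(jaw=[1.0, 1.0], dp=[[-0.012, 0.269, 0], [-0.012, 0.269, 0]], turn=[[0, 0, -0.06], [0, 0, -0.06]])

```text
time_s: 9.88
position: [0.5839, -0.0312, 0.1474]
tool_rot: [[0.742, 0.67, -0.001], [0.67, -0.742, 0.003], [0.002, -0.003, -1.0]]
ft_force: [-3.6, 6.7, 8.0]
grip_width: 0.0141
gripper_force: 50.0
```

Emit:
move_arm(jaw=[1.0, 1.0], dp=[[-0.012, 0.269, -0.01], [-0.012, 0.269, 0]], turn=[[0, 0, -0.06], [0, 0, -0.06]])

```text
time_s: 10.05
position: [0.5873, -0.0353, 0.1474]
tool_rot: [[0.657, 0.754, -0.001], [0.754, -0.657, 0.003], [0.002, -0.003, -1.0]]
ft_force: [-2.5, 6.7, 6.8]
grip_width: 0.0144
gripper_force: 50.0
```

Emit:
move_arm(jaw=[1.0, 1.0], dp=[[-0.012, 0.269, 0], [-0.012, 0.269, 0]], turn=[[0, 0, -0.06], [0, 0, -0.06]])

```text
time_s: 10.22
position: [0.5916, -0.0393, 0.147]
tool_rot: [[0.562, 0.827, -0.001], [0.827, -0.562, 0.002], [0.001, -0.002, -1.0]]
ft_force: [-0.3, 5.1, 2.3]
grip_width: 0.0141
gripper_force: 49.4
```

Emit:
move_arm(jaw=[1.0, 1.0], dp=[[-0.005, 0.13, 0], [0, 0, 0]], turn=[[0, 0, -0.03], [0, 0, 0]])

```text
time_s: 10.38
position: [0.5928, -0.0404, 0.1468]
tool_rot: [[0.539, 0.843, -0.0], [0.843, -0.539, 0.002], [0.001, -0.001, -1.0]]
ft_force: [0.2, 3.7, 2.1]
grip_width: 0.0142
gripper_force: 49.3
```

Emit:
move_arm(jaw=[1.0, 1.0, 1.0], dp=[[-0.005, 0.13, 0.05], [0, 0, 0.05], [0, 0, 0]], turn=[[0, 0, -0.03], [0, 0, 0], [0, 0, 0]])

```text
time_s: 10.63
position: [0.5937, -0.0412, 0.146]
tool_rot: [[0.515, 0.857, -0.0], [0.857, -0.515, 0.001], [0.001, -0.001, -1.0]]
ft_force: [-0.1, 4.1, 4.0]
grip_width: 0.0142
gripper_force: 49.5
```

Emit:
move_arm(jaw=[1.0, 1.0, 1.0, 1.0], dp=[[-0.005, 0.13, 0], [-0.005, 0.09, 0.05], [0, 0, 0.05], [0, 0, 0]], turn=[[0, 0, -0.03], [0, 0, -0.02], [0, 0, 0], [0, 0, 0]])

```text
time_s: 10.97
position: [0.5947, -0.0418, 0.1456]
tool_rot: [[0.472, 0.882, -0.002], [0.882, -0.472, 0.002], [0.001, -0.003, -1.0]]
ft_force: [-6.7, 7.6, 11.3]
grip_width: 0.0144
gripper_force: 50.6
```

The tip went into the index hole and has just touched its far edge: the force now opposes the motion and Fz is up. I'll back off about 1.5 mm and then press.

Emit:
move_arm(jaw=[1.0, 1.0, 1.0], dp=[[0.005, -0.13, -0.05], [0.005, -0.13, 0], [0, 0, 0]], turn=[[0, 0, 0.03], [0, 0, 0.03], [0, 0, 0]])

```text
time_s: 11.22
position: [0.5936, -0.0413, 0.1458]
tool_rot: [[0.525, 0.851, 0.001], [0.851, -0.525, 0.001], [0.001, 0.001, -1.0]]
ft_force: [-0.7, 5.2, 4.4]
grip_width: 0.0144
gripper_force: 49.7
```

Emit:
move_arm(jaw=[1.0, 1.0, 1.0, 1.0], dp=[[0.1, 0, 0], [0, 0, 0.05], [0, 0, 0.05], [0, 0, 0]], turn=[[0, 0, 0], [0, 0, 0], [0, 0, 0], [0, 0, 0]])

```text
time_s: 11.55
position: [0.5941, -0.0409, 0.1453]
tool_rot: [[0.522, 0.853, 0.001], [0.853, -0.522, -0.0], [0.0, 0.001, -1.0]]
ft_force: [-3.0, 3.6, 9.4]
grip_width: 0.0139
gripper_force: 50.3
```

Emit:
move_arm(jaw=[1.0, 1.0, 1.0], dp=[[0.03, -0.1, 0], [0, -0.05, 0], [0, 0, 0]], turn=[[0, 0, 0], [0, 0, 0], [0, 0, 0]])

```text
time_s: 11.8
position: [0.5933, -0.0402, 0.1449]
tool_rot: [[0.523, 0.853, 0.001], [0.853, -0.523, -0.001], [-0.0, 0.002, -1.0]]
ft_force: [0.2, 3.1, 5.4]
grip_width: 0.0139
gripper_force: 49.7
```

Emit:
move_arm(jaw=[1.0, 1.0, 1.0, 1.0], dp=[[0.05, -0.04, 0], [0, 0, 0.05], [0, 0, 0.05], [0, 0, 0]], turn=[[0, 0, 0], [0, 0, 0], [0, 0, 0], [0, 0, 0]])

```text
time_s: 12.13
position: [0.5933, -0.0397, 0.1443]
tool_rot: [[0.523, 0.853, 0.002], [0.853, -0.523, -0.001], [-0.0, 0.002, -1.0]]
ft_force: [-1.4, 1.7, 8.4]
grip_width: 0.0141
gripper_force: 50.3
```

Emit:
move_arm(jaw=[1.0, 1.0, 1.0], dp=[[0.02, -0.08, 0], [0, 0, 0.03], [0, 0, 0]], turn=[[0, 0, 0], [0, 0, 0], [0, 0, 0]])

```text
time_s: 12.38
position: [0.593, -0.0393, 0.1439]
tool_rot: [[0.523, 0.853, 0.002], [0.853, -0.523, -0.002], [-0.0, 0.003, -1.0]]
ft_force: [0.7, 0.1, 7.2]
grip_width: 0.0144
gripper_force: 49.9
```

Emit:
move_arm(jaw=[1.0, 1.0], dp=[[0, -0.07, 0], [0, 0, 0]], turn=[[0, 0, 0], [0, 0, 0]])

```text
time_s: 12.55
position: [0.5922, -0.0389, 0.1433]
tool_rot: [[0.523, 0.852, 0.002], [0.852, -0.523, -0.001], [-0.0, 0.002, -1.0]]
ft_force: [1.6, -0.1, 2.3]
grip_width: 0.0141
gripper_force: 49.4
```

Emit:
move_arm(jaw=[1.0, 1.0, 1.0, 1.0], dp=[[0, 0, 0.08], [0, 0, 0.08], [0, 0, 0.08], [0, 0, 0]], turn=[[0, 0, 0], [0, 0, 0], [0, 0, 0], [0, 0, 0]])

```text
time_s: 12.88
position: [0.5917, -0.0385, 0.1402]
tool_rot: [[0.523, 0.852, -0.0], [0.852, -0.523, -0.0], [-0.0, -0.0, -1.0]]
ft_force: [2.5, -1.2, -0.3]
grip_width: 0.0141
gripper_force: 49.2
```

Emit:
move_arm(jaw=[1.0, 1.0, 1.0, 1.0], dp=[[0, 0.04, 0.08], [0, 0, 0.08], [0, 0, 0.08], [0, 0, 0]], turn=[[0, 0, 0], [0, 0, 0], [0, 0, 0], [0, 0, 0]])

```text
time_s: 13.22
position: [0.5918, -0.0385, 0.1378]
tool_rot: [[0.523, 0.853, -0.001], [0.853, -0.523, 0.0], [-0.0, -0.001, -1.0]]
ft_force: [1.4, -1.4, -1.0]
grip_width: 0.0141
gripper_force: 49.2
```

Emit:
move_arm(jaw=[1.0, 1.0, 1.0, 1.0], dp=[[0, 0.02, 0.08], [0, 0, 0.08], [0, 0, 0.05], [0, 0, 0]], turn=[[0, 0, 0], [0, 0, 0], [0, 0, 0], [0, 0, 0]])

```text
time_s: 13.55
position: [0.5919, -0.0385, 0.1358]
tool_rot: [[0.523, 0.853, -0.001], [0.853, -0.523, 0.0], [-0.0, -0.001, -1.0]]
ft_force: [-0.2, 0.2, -2.1]
grip_width: 0.0146
gripper_force: 49.2
```

Emit:
move_arm(jaw=[1.0, 1.0, 1.0, 1.0], dp=[[0, 0, 0.1], [0, 0, 0.1], [0, 0, 0.1], [0, 0, 0]], turn=[[0, 0, 0], [0, 0, 0], [0, 0, 0], [0, 0, 0]])

```text
time_s: 13.88
position: [0.5921, -0.0387, 0.1333]
tool_rot: [[0.523, 0.853, -0.0], [0.853, -0.523, -0.0], [-0.0, 0.0, -1.0]]
ft_force: [-0.9, 0.0, 2.3]
grip_width: 0.0143
gripper_force: 49.6
```

Emit:
move_arm(jaw=[1.0, 1.0, 1.0, 1.0], dp=[[0, 0, 0.08], [0, 0, 0.08], [0, 0, 0.08], [0, 0, 0]], turn=[[0, 0, 0], [0, 0, 0], [0, 0, 0], [0, 0, 0]])

```text
time_s: 14.22
position: [0.5922, -0.0386, 0.1309]
tool_rot: [[0.523, 0.853, 0.0], [0.853, -0.523, -0.0], [0.0, 0.0, -1.0]]
ft_force: [-1.1, 0.0, 2.1]
grip_width: 0.0142
gripper_force: 49.7
```

Emit:
move_arm(jaw=[1.0, 1.0, 1.0, 1.0], dp=[[0, 0, 0.08], [0, 0, 0.08], [0, 0, 0.08], [0, 0, 0]], turn=[[0, 0, 0], [0, 0, 0], [0, 0, 0], [0, 0, 0]])

```text
time_s: 14.55
position: [0.5922, -0.0386, 0.1284]
tool_rot: [[0.523, 0.853, 0.0], [0.853, -0.523, -0.0], [-0.0, 0.0, -1.0]]
ft_force: [-1.2, -1.6, 2.1]
grip_width: 0.0147
gripper_force: 49.8
```

Emit:
move_arm(jaw=[1.0, 1.0, 1.0], dp=[[0, 0, 0.06], [0, 0, 0.06], [0, 0, 0]], turn=[[0, 0, 0], [0, 0, 0], [0, 0, 0]])

```text
time_s: 14.8
position: [0.5922, -0.0387, 0.1276]
tool_rot: [[0.523, 0.853, 0.0], [0.853, -0.523, -0.0], [-0.0, 0.0, -1.0]]
ft_force: [-2.4, -0.7, 6.6]
grip_width: 0.0141
gripper_force: 50.0
```

Emit:
move_arm(jaw=[1.0, 1.0, 1.0], dp=[[0, 0, 0.05], [0, 0, 0.02], [0, 0, 0]], turn=[[0, 0, 0], [0, 0, 0], [0, 0, 0]])

```text
time_s: 15.05
position: [0.5923, -0.0387, 0.1275]
tool_rot: [[0.523, 0.853, 0.001], [0.853, -0.523, -0.0], [0.0, 0.001, -1.0]]
ft_force: [-4.7, 0.4, 11.8]
grip_width: 0.0141
gripper_force: 50.4
```

Seated: it stops at z = 0.1275 with 11.8 N. Now I'll relieve the push, open and retreat upward.

Emit:
move_arm(jaw=[1.0, 1.0, 2.5, 4.0, 5.0, 5.0, 5.0, 5.0], dp=[[-0.02, -0.05, -0.12], [0, 0, 0], [0, 0, 0], [0, 0, 0], [0, 0, 0], [0, 0, 0], [0, 0, -0.5], [0, 0, -1]], turn=[[0, 0, 0], [0, 0, 0], [0, 0, 0], [0, 0, 0], [0, 0, 0], [0, 0, 0], [0, 0, 0], [0, 0, 0]])

```text
time_s: 15.72
position: [0.5912, -0.0384, 0.1421]
tool_rot: [[0.523, 0.853, -0.002], [0.853, -0.523, 0.001], [-0.001, -0.002, -1.0]]
ft_force: [-0.2, 0.6, -0.2]
grip_width: 0.0502
gripper_force: 0.0
```

Emit:
move_arm(jaw=[5.0, 5.0, 5.0, 5.0, 5.0, 5.0, 5.0], dp=[[0, 0, -1.5], [0, 0, -2], [0, 0, -2], [0, 0, -2], [0, 0, -1], [0, 0, 0], [0, 0, 0]], turn=[[0, 0, 0], [0, 0, 0], [0, 0, 0], [0, 0, 0], [0, 0, 0], [0, 0, 0], [0, 0, 0]])

```text
time_s: 16.3
position: [0.5916, -0.0385, 0.2276]
tool_rot: [[0.523, 0.853, 0.0], [0.853, -0.523, -0.0], [0.0, 0.0, -1.0]]
ft_force: [-0.5, -0.4, -0.8]
grip_width: 0.0502
gripper_force: 0.0
```

Run:
```python
from pinfind import *
s,p,R=pose(); print(s['time_s'],p,s['grip_width'],s['ft_force'])
im,d,P,red=cloud(); cv2.imwrite('pics/w6.png',im[:,:,::-1])
m=red&(P[...,2]>.1)&(P[...,2]<.2)&(np.hypot(P[...,0]-.619,P[...,1]+.005)<.07)
z=P[m][:,2]; print(m.sum(),'head top',np.percentile(z,[50,90,97]),P[m].mean(0))
t=m&(P[...,2]>.147); print(P[t].min(0),P[t].max(0))
```

```text
16.3 [ 0.5916 -0.0385  0.2276] 0.05023762777987462 [-0.464  -0.4224 -0.7631]
400 head top [0.1505 0.1516 0.1519] [ 0.5923 -0.0397  0.1485]
[ 0.5842 -0.0481  0.1471] [ 0.599  -0.0334  0.1528]
```

View pics/w6.png

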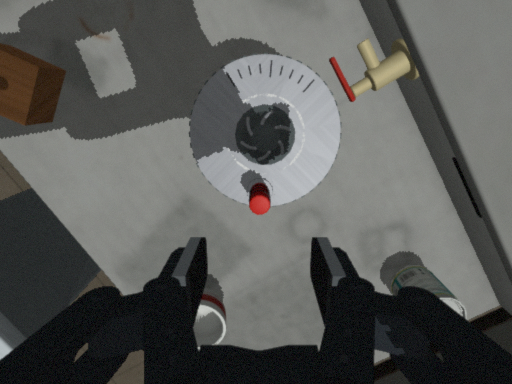

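The pin head at (260,203) stands upright on the collar with its top at 0.152 m, which is the fully-home height. The gripper is clear, and the cup and tin haven't moved.

```bash
python3 -c "
from rig import ticket
print(ticket.close_job())"
```

```text
the job is handed in; nothing more can be done
None
```

The index pin is fully home through the collar in the hidden index hole, with its shoulder down and past the catch. I let it go and handed the job in at about 16 s; the highest force I read while pressing was about 12 N, and I left the cup, tin and jug alone.

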